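Level the calibration plate and lay the radio on it

TASK

The handheld radio is due for the zero calibration of its built-in compass, which is done lying on a level plate. Turn the two black foot knobs of the aluminium levelling plate until the bubbles of both its spirit levels stand between their lines, and lay the radio from its sloping rest gently (do not drop it) flat on its back, squarely in the middle of the plate's rubber pad with its antenna pointing away from you (the robot). Do not shift the other things lying on the bench.

Things in the scene. Friction and masses are not known exactly. Their poses are not given: they have to be found in the camera images.
- stand: foot of the levelling plate, standing fast on the bench: a grey base plate 270 (x) by 240 (y) by 8 mm; origin on the bench under its middle, x away from the robot, y to the left. Over it the aluminium plate, 280 (x) by 250 (y) by 10 mm, its face 50 mm above the bench, rocks on a ball under its middle and rests on two screws with a black knob on top
- pad (a point): middle of the upper face of the black rubber pad in the middle of the plate; the pad is 118 (x) by 44 (y) mm and 6 mm thick, its face 56 mm above the bench. x along the pad, away from the robot, y left, z square to the plate: the plate is level when this z is vertical. It starts tilted by about 1 to 1.6 degrees along x and up to 1.5 degrees along y
- near_knob_grip (a point): near knob, at the middle of the plate's near edge (x -118, y 0 mm from the plate's middle): black, fluted, round, 40 mm across, 32 mm high. Point on its upright axis half-way up, 72 mm above the bench (underside 56, top 88 mm; the plate climbs on the screw). Clockwise from above raises this edge, tilting the plate along x by 0.0162 rad a rad. Starts 1.1 to 1.7 rad too low. Stays where left
- radio_centre (a point): handheld radio, 125 mm long, 52 mm wide, 34 mm thick, 0.3 kg, orange case with black battery back, a 58 mm stub antenna on its top end. The point is the centre of the case, 17 mm above its back. x runs to the antenna end, y across the width, z out of the face (display and keys). It starts lying on its back on the sloping rest, antenna end up the slope
- antenna_tip (a point): tip of the radio's antenna, 118 mm along the radio's x and 14 mm along its y from the radio's centre, 3 mm above it
- rest: grey sloping rest, fast on the bench; its slope rises 30 degrees from the bench away from the robot (the radio's face looks up and towards the robot) and is 40 mm wide, narrower than the radio, with a lip 15 mm high at its lower end. Origin on the bench under the middle of the slope; foot plate 125 by 80 by 8 mm
- multimeter: yellow and black multimeter lying on its back, 175 by 82 by 34 mm; origin at the centre of its underside. Bystander
- battery: spare black battery pack, 92 by 50 by 18 mm; origin at the centre of its underside. Bystander
- screwdriver: screwdriver lying flat, 170 mm long; bystander
- attenuator: finned power attenuator with brass connectors, 107 mm long, 40 mm high; origin at the centre of its underside. Bystander
- mug: white mug, 92 mm high, 80 mm across; origin at the centre of its underside. Bystander
- cleaner: spray can, 150 mm high, 52 mm across; origin at the centre of its underside. Bystander
- level_x (a point): middle of the upper face of the tubular spirit level along the plate's x: a brass block 84 by 24 by 14 mm with a green window and two black lines, 10.5 mm to either side of the middle, standing on the plate near its right edge (x +55, y -108 mm from the plate's middle); axes as the pad's. The near knob acts on it
- bubble_x (a point): centre of the pale bubble, 14 mm long and 13 mm wide, in the level along x. It runs along x to the high side, 7.9 mm from the level's middle a degree of tilt (0.45 m a rad), and takes about a second to settle. It is wholly between the lines when less than 3.5 mm from the middle (0.45 degrees)
- level_y (a point): middle of the upper face of the tubular spirit level along the plate's y: a brass block 84 by 24 by 14 mm with a green window and two black lines, 10.5 mm to either side of the middle, standing on the plate near its far edge (x +122, y +72 mm from the plate's middle); axes as the pad's. The left knob acts on it
- bubble_y (a point): centre of the pale bubble, 14 mm long and 13 mm wide, in the level along y. It runs along y to the high side, 7.9 mm from the level's middle a degree of tilt (0.45 m a rad), and takes about a second to settle. It is wholly between the lines when less than 3.5 mm from the middle (0.45 degrees)
- left_knob_grip (a point): left knob, near the plate's left edge (x 0, y +105 mm from the plate's middle): same shape, size, height and point as the near knob. Clockwise from above raises the left edge, tilting the plate along y by 0.0182 rad a rad of turning. Starts up to 1.4 rad too low or too high. Both screws lift 12 mm a full turn; turning takes about 0.12 N m
- radio: the same radio; origin at the centre of its back, axes as at its centre
There are look-alikes about, which are no part of the job. Leave any turquoise look-alike of the radio alone.

How it is judged:
By the outcome, as a careful person would: the job done as asked, in the order asked, and still so for the second after the job is handed in, with the robot touching nothing.
It also fails if it takes over 64 s, if anything falls off the work surface, if the arm or the gripper's body presses on something with over 40 N, if the wrist force passes 120 N, or if a joint passes its speed limit or range.

ROBOT

A 7-joint arm with a two-finger parallel gripper is mounted at the origin on the work surface. World frame = base frame: x ahead of the robot, y to its left, z up, the work surface at z = 0. Lengths are in m, angles in degrees, forces in N, time in s.
With the tool pointing down it reaches from about 0.425 to 0.875 m from the base axis. Payload 4.7 kg.
Tool frame: the origin (TCP) lies between the finger pads; the fingertips stand 19 mm ahead of it and the grasp point (between the pads) is the TCP; x points along the fingers, z is the direction in which the jaws open and shut, and the axes are right-handed (so a half turn about x gives the same grasp; the last joint's range is limited). The gripper opens to 87 mm and grips with 3 to 60 N. Pads are 19 mm wide; open, the fingers measure 117 mm over their backs; the gripper's body (75 mm by 190 mm) begins 51 mm behind the grasp point.
Start: joints at [71.224, 18.392, -4.016, 83.108, 1.295, 78.541, -3.26], TCP at [0.218, -0.612, 0.242] pointing down, gripper open.
Joint ranges: [-163.93, 163.93], [-17.29, 119.83], [-79.2, 71.16], [3.27, 140.29], [-89.18, 269.18], [5.43, 117.66], [-154.24, 154.24]. Speed limits (degrees/s): [147.25, 147.25, 180, 180, 180, 180, 180].

INTERFACE

Orientations are given as [roll, pitch, yaw] about the fixed x, y, z axes, in that order (R = Rz(yaw) Ry(pitch) Rx(roll)).
In Python, from cell import monitor, read_camera, camera_model, env, regions_of gives the robot as it stands. The module is installed in compiled form; this text tells all that it offers.
- The arm moves only by the tool step_arm, never from a script. Its argument "deltas" is a list of rows, each a list of 5 numbers: the gripper's target within -1 to 1 (fully open at 1, half-way at 0, shut at -1), then the shift along the tool's x, y, z in m, then the turn about the tool's x in degrees. A call has 1 to 12 rows; each row is the pose to reach, as a shift and turn from the pose commanded when the call began, along the tool's axes at that moment; what a row does not reach only later rows make up. A row lasts 1/8 s, in which the tool goes at most 62.5 mm and 10.7 degrees, less where a joint would pass 70% of its speed; a pose out of reach is approached as far as the arm can. A call with a gripper value outside its range is refused whole. The fingers move at their own pace and stop on an object; "newtons" is the grip in N (left out, the last holds). Time passes only in rows, so rows that repeat a pose let the fingers close. It gives the time, the measured TCP pose, the force and the opening at its end, in the units of the state.
- monitor.get_obs(): the state, without advancing time (a new reading comes with each control period).
- read_camera(name): name is "scene" or "side" or "wrist"; returns (picture, depth): 400x640x3 uint8, red, green, blue; 400x640 float32, m along the optical axis (not along the pixel's ray), 0 where there is no reading.
- camera_model(name): a dict with "fx", "fy", "cx", "cy" (pixels), "xyz" and "attitude" of the camera in the world. Camera axes: x right, y down, z forward; pixel columns grow to the right and rows downward; lengths in m; the calibration is good to about 2 mm. A picture is of the moment at which its call begins: read the wrist's pose just before it. camera_model takes no time and is no camera call; for the wrist camera it gives the pose at the moment of the call.
- env.sign_off(): hands the job in, once; it reports no verdict.
Trained networks look in the newest picture that a camera, given by its name, has taken for a name from the list of things; names that differ only in an ending like _2 or _b are one class to them, and where a whole thing is asked for, a point or a joint stands for the part that bears it (a point fixed in the world has none). Each returns a list of dicts, best first, with "p" (0 to 1); they miss things now and then, are a little off and sometimes report something else, mostly with a low value. They report only what shows in the picture. A call takes as long as a camera call. They do not tell look-alikes from the thing itself.
- regions_of(camera, thing): "pixels" (400x640 bool, what is visible of it) and "pixel" ([column, row] in pixels, amid what is visible of it).
The state is a dict: "time_s": time; "qpos": joint angles; "joint_velocities": joint speeds; "effort": joint torques, N m; "tool_pos": TCP position; "tool_rot": TCP orientation; "force": force on the tool from outside, world axes, zero at the start; "wrist_torque": the same for the moment, N m; "grip_width": finger opening in m.
Only numpy, scipy, OpenCV 4.12 (cv2) and the standard library are available. Lean on these libraries where they do the work, as an engineer would, in place of code of your own. Each camera call takes 0.05 s, during which the arm holds its last target. There are 200 camera calls.

## Working session

There is one attempt and no reset: what is moved stays moved. The work goes in short steps, Python scripts to look and compute and a tool call to move; the robot and the scene stay as the last step left them, time stands still between calls to the robot, and variables do not carry over. Pictures are saved under pics/ and viewed, about 8 in all and at most 12, crops included, and the job is handed in when it is done.

Besides the shell and the picture viewer there is one more tool, called after ">>>" by a JSON object that holds its "method" and its "body", one argument or row to a line. step_arm: Moves the arm, as the interface text tells. Its arguments: {"type":"object","properties":{"deltas":{"type":"array"},"newtons":{"type":"number"}},"required":["deltas"]}

```bash
mkdir -p pics; cat > h.py <<'E'
import numpy as np, cv2
from scipy.spatial.transform import Rotation as Ro
from cell import monitor, read_camera, camera_model, env, regions_of
def R(m):
    a=np.array(m["attitude"],float)
    return a if a.shape==(3,3) else (Ro.from_euler('xyz',a,degrees=True).as_matrix() if a.size==3 else Ro.from_quat(a).as_matrix())
def cloud(m,d):
    v,u=np.mgrid[0:400,0:640]
    p=np.stack([(u-m["cx"])/m["fx"]*d,(v-m["cy"])/m["fy"]*d,d],-1)
    w=p@R(m).T+np.array(m["xyz"]); w[d==0]=np.nan
    return w
def save(n,p): cv2.imwrite("pics/"+n,cv2.cvtColor(p,cv2.COLOR_RGB2BGR))
E
python3 - <<'E'
from h import *
print(monitor.get_obs())
ims=[]
for c in ["scene","side"]:
    m=camera_model(c);print(c,m)
    p,d=read_camera(c); w=cloud(m,d); ims.append(p)
    for t in ["stand","near_knob_grip","left_knob_grip","level_x","level_y","bubble_x","bubble_y","radio","rest","pad","antenna_tip","multimeter","battery","screwdriver","attenuator","mug","cleaner"]:
        for r in regions_of(c,t)[:3]:
            k=r["pixels"]; 
            print(c,t,round(r["p"],2),np.round(r["pixel"]),k.sum(),np.round(np.nanmedian(w[k],axis=0),3))
save("a1.png",ims[0]);save("a2.png",ims[1])
E
```

```text
{'time_s': 0.0, 'qpos': array([71.22306584, 18.43915131, -4.01546957, 83.17668019,  1.29526735,
       78.54202705, -3.2625214 ]), 'joint_velocities': array([ 0.02349946,  0.0403619 ,  0.00488135, -0.08410291, -0.00367619,
        0.01397007,  0.1165522 ]), 'effort': array([-1.53342253e-04, -4.91274619e+01, -4.03958475e-01, -3.12529314e+01,
       -6.37789420e-02,  4.36821766e-02,  1.80785332e-04]), 'tool_pos': array([ 0.21765087, -0.61190413,  0.24044487]), 'tool_rot': array([-176.84233999,   89.88723359,  112.74185642]), 'force': array([-0.16724004,  0.41646619, -0.51202159]), 'wrist_torque': array([-0.01397401,  0.01755555, -0.00291517]), 'grip_width': 0.08693386752510443}
scene {'fx': 436.7207329336414, 'fy': 436.7207329336414, 'cx': 312.13148277109894, 'cy': 196.0719536512148, 'xyz': array([1.15966603, 0.23165704, 1.22124763]), 'attitude': array([-147.84487591,    0.31334893,  111.44560699])}
scene stand 0.7 [359. 250.] 7602 [0.606 0.157 0.051]
scene stand 0.6 [395. 255.] 206 [0.592 0.258 0.086]
scene near_knob_grip 0.48 [376. 208.] 157 [0.477 0.154 0.086]
scene left_knob_grip 0
[... 1624 characters left out ...]
9 [0.587 0.169 0.051]
side rest 0.81 [307. 200.] 606 [ 0.594 -0.131  0.009]
side pad 0.59 [294. 255.] 5672 [0.587 0.168 0.051]
side antenna_tip 0.72 [312. 182.] 658 [ 0.566 -0.129  0.094]
side antenna_tip 0.69 [290. 355.] 2224 [0.531 0.47  0.035]
side multimeter 0.91 [293. 358.] 2081 [0.529 0.471 0.035]
side multimeter 0.32 [333. 253.] 179 [0.466 0.164 0.087]
side battery 0.87 [350. 196.] 313 [ 0.444 -0.152  0.018]
side screwdriver 0.68 [307. 220.] 189 [ 0.568 -0.009  0.023]
side attenuator 0.61 [269. 184.] 246 [ 0.721 -0.152  0.035]
side mug 0.67 [362. 130.] 550 [ 0.425 -0.499  0.061]
side mug 0.5 [305. 219.] 73 [ 0.576 -0.009  0.024]
side cleaner 0.59 [316. 125.] 462 [ 0.608 -0.453  0.094]
```

```bash
python3 - <<'E'
import cv2
a=cv2.imread("pics/a1.png")[110:310,150:520];cv2.imwrite("pics/a1c.png",cv2.resize(a,None,fx=2.1,fy=2.1,interpolation=3))
E
```

```text
(no output)
```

View pics/a1c.png

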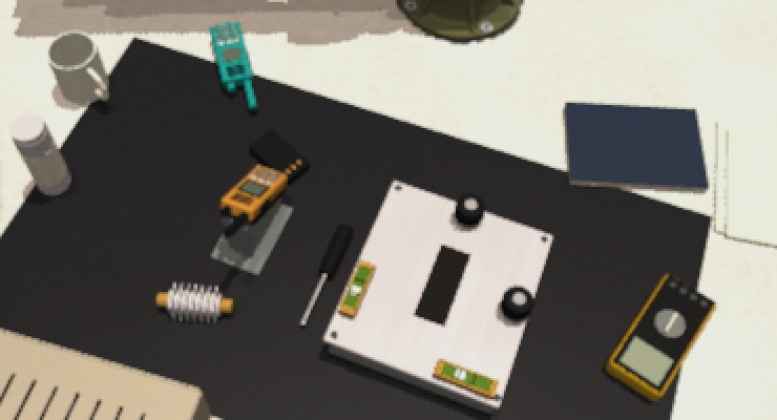

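```bash
cat >> h.py <<'E'
def plate(w,p,c):
    k=(w[...,2]>.04)&(w[...,2]<.056)&(p.min(-1)>110)&(abs(w[...,0]-.6)<.25)&(abs(w[...,1]-.16)<.22)
    n,l,s,cc=cv2.connectedComponentsWithStats(k.astype(np.uint8)); i=1+np.argmax(s[1:,4]); q=w[l==i]
    r=cv2.minAreaRect((q[:,:2]*1000).astype(np.float32)); 
    A=np.c_[q[:,:2],np.ones(len(q))]; co=np.linalg.lstsq(A,q[:,2],rcond=None)[0]
    return r,co
def tool():
    o=monitor.get_obs(); return np.array(o["tool_pos"]),Ro.from_euler('xyz',o["tool_rot"],degrees=True).as_matrix(),o
E
python3 - <<'E'
from h import *
t,T,o=tool();print("tool axes",np.round(T,3).tolist())
for c in ["scene","side"]:
    m=camera_model(c);p,d=read_camera(c);w=cloud(m,d)
    r,co=plate(w,p,c);print(c,"plate",r,"slope deg",np.degrees(co[:2]))
    for n,g in [("near",(.475,.157)),("left",(.59,.262))]:
        k=(np.hypot(w[...,0]-g[0],w[...,1]-g[1])<.04)&(w[...,2]>.081)&(w[...,2]<.1);q=w[k]
        print(n,k.sum(),cv2.minEnclosingCircle((q[:,:2]*1000).astype(np.float32)),np.median(q[:,2]))
    P=p.astype(int);k=(P[...,0]>P[...,2]+60)&(P[...,0]>140)&(abs(w[...,0]-.57)<.12)&(abs(w[...,1]+.13)<.09)
    q=w[k];q=q[~np.isnan(q[:,0])];mu=q.mean(0);U,S,V=np.linalg.svd(q-mu,full_matrices=False)
    print("radio",len(q),mu,V, np.percentile((q-mu)@V.T,[2,98],axis=0))
E
```

```text
tool axes [[0.0, 0.942, 0.335], [-0.0, 0.335, -0.942], [-1.0, -0.0, 0.0]]
scene plate ((586.4714965820312, 152.79953002929688), (249.45530700683594, 282.09039306640625), 89.67481231689453) slope deg [ 1.03697637 -1.27829973]
near 128 ((469.13623046875, 154.83123779296875), 21.18274688720703) 0.08670669425385824
left 154 ((587.7716674804688, 258.0888671875), 20.868408203125) 0.08699995054021359
radio 237 [ 0.56488635 -0.14352375  0.09671604] [[ 0.80686133  0.08439173  0.58468182]
 [ 0.29179238 -0.91751099 -0.2702421 ]
 [-0.5136458  -0.3886536   0.764929  ]] [[-0.12728342 -0.02837341 -0.02557002]
 [ 0.0554978   0.07218467  0.01404534]]
side plate ((585.4207153320312, 153.42623901367188), (255.606689453125, 279.158203125), 89.4168701171875) slope deg [ 0.98265589 -1.27249366]
near 124 ((465.9347839355469, 156.67652893066406), 21.14775848388672) 0.08751179853934632
left 144 ((585.7362670898438, 260.5135498046875), 22.28472900390625) 0.0876362494394306
radio 102 [ 0.56228012 -0.13141492  0.10000264] [[-0.86692905  0.07140799 -0.4932899 ]
 [-0.06012405 -0.99743952 -0.03872342]
 [-0.494792   -0.00391187  0.86900263]] [[-0.05194564 -0.01651621 -0.00517741]
 [ 0.06474959  0.03042625  0.00428635]]
```

>>> {"method": "step_arm", "body": {
  "deltas": [
    [1,0,0.05,-0.038,-10],
    [1,0,0.1,-0.076,-20],
    [1,0,0.15,-0.114,-30],
    [1,0,0.2,-0.152,-40],
    [1,0,0.25,-0.19,-50],
    [1,0,0.3,-0.23,-60],
    [1,0,0.34,-0.263,-70],
    [1,0,0.362,-0.317,-80],
    [1,0,0.384,-0.371,-90],
    [1,0,0.406,-0.425,-100],
    [1,0,0.428,-0.479,-110],
    [1,0,0.45,-0.533,-120]
  ]
}}

```text
time_s: 3.4
tool_pos: [0.4631, 0.0424, 0.2419]
tool_rot: [-85.9, 89.9, -36.0]
force: [1.8, 0.4, -0.6]
grip_width: 0.0869
```

```bash
python3 - <<'E'
from h import *
t,T,o=tool();print(t,np.round(T,3).tolist(),o["qpos"],o["force"],o["time_s"])
E
```

```text
[0.46307898 0.04236918 0.24192637] [[0.001, -0.765, 0.644], [-0.001, 0.644, 0.765], [-1.0, -0.002, 0.0]] [ 36.47029753  -3.744047   -42.70219016 106.88549432  -2.55344749
  75.81198544  44.35091531] [ 1.79153475  0.43946995 -0.62454004] 3.4
```

>>> {"method": "step_arm", "body": {
  "deltas": [
    [1,0.015,0.035,0.045,-10],
    [1,0.03,0.0696,0.0904,-20],
    [1,0.045,0.0696,0.0904,-25],
    [1,0.045,0.0696,0.0904,-25]
  ]
}}

```text
time_s: 3.9
tool_pos: [0.4679, 0.1547, 0.1957]
tool_rot: [117.6, 89.9, -167.8]
force: [0.2, -0.1, 0.1]
grip_width: 0.0872
```

```bash
cat >> h.py <<'E'
def bubbles(p,w,C=(.586,.153),out=None):
    for n,dx,dy,ax in [("x",.055,-.108,0),("y",.122,.072,1)]:
        a=w[...,0]-C[0]-dx;b=w[...,1]-C[1]-dy;k=(abs(a)<.055)&(abs(b)<.03) if ax==0 else (abs(b)<.055)&(abs(a)<.03)
        k&=(w[...,2]>.055)&(w[...,2]<.08)
        P=p.astype(int);g=k&(P[...,1]>P[...,0]+15)&(P[...,1]>P[...,2]+15)
        wh=k&(P[...,2]>130)
        s=w[...,ax]
        br=k&(w[...,2]>.058)
        e=np.percentile(s[br],[1,99]) if br.sum() else None
        print(n,"brass span",e,"mid",None if e is None else e.mean(),"green",g.sum(),np.percentile(s[g],[1,99]) if g.sum() else 0,"bubble",wh.sum(),s[wh].mean() if wh.sum() else 0)
E
python3 - <<'E'
from h import *
t,T,o=tool();print(t,np.round(T[:,2],3),o["qpos"],o["time_s"])
m=camera_model("wrist");p,d=read_camera("wrist");w=cloud(m,d);print(m["xyz"],R(m)[:,2])
for n in ["near_knob_grip","left_knob_grip","level_x","level_y","bubble_x","bubble_y"]:
    for r in regions_of("wrist",n)[:2]: print(n,r["p"],r["pixel"],r["pixels"].sum(),np.nanmedian(w[r["pixels"]],axis=0))
k=(w[...,2]>.083)&(w[...,2]<.095);q=w[k]
print(k.sum())
if k.sum():print(cv2.minEnclosingCircle((q[:,:2]*1000).astype(np.float32)))
s=[p]
for c in ["scene","side"]:
    P,D=read_camera(c);W=cloud(camera_model(c),D);print(c);bubbles(P,W);s.append(P)
im=np.zeros((600,800,3),np.uint8);im[:400,:640]=p
save("b1.png",p)
a=cv2.resize(s[1][210:310,290:400],(440,400),interpolation=2);b=cv2.resize(s[2][220:320,240:350],(440,400),interpolation=2)
save("b2.png",cv2.resize(np.vstack([np.hstack([cv2.resize(p,(440,275)),np.zeros((275,440,3),np.uint8)]),np.hstack([a,b])]),(780,598)))
E
```

```text
[0.46789619 0.15470775 0.19565371] [ 0.265  0.964 -0.001] [ 28.37902622   3.9643728  -50.99853617 106.91251277   3.23838324
  70.74360723  50.98073497] 3.9
[0.4043376  0.1720499  0.33955469] [ 0.2309625  -0.06415913 -0.97084496]
near_knob_grip 0.6 [322.5, 197.4] 1590 [0.46358601 0.155672   0.08835775]
near_knob_grip 0.18 [43.1, 218.7] 443 [ 0.41529007 -0.17623191  0.01696539]
level_x 0.95 [346.2, 216.2] 18622 [0.49779891 0.17639625 0.04886823]
level_y 0.95 [346.2, 216.2] 18622 [0.49779891 0.17639625 0.04886823]
bubble_x 0.68 [338.5, 214.1] 20623 [0.49282157 0.16755748 0.04918217]
bubble_x 0.52 [350.4, 218.1] 19501 [0.49691419 0.17585704 0.04891714]
bubble_y 0.68 [338.5, 214.1] 20623 [0.49282157 0.16755748 0.04918217]
bubble_y 0.52 [350.4, 218.1] 19501 [0.49691419 0.17585704 0.04891714]
1472
((466.3434753417969, 154.9233856201172), 21.221221923828125)
scene
x brass span [0.59972283 0.68427855] mid 0.6420006875577593 green 66 [0.60767769 0.66897972] bubble 99 0.6515876403111432
y brass span [0.18390951 0.26546713] mid 0.22468831835932804 green 83 [0.19337817 0.25416858] bubble 37 0.21873082550183787
side
x brass span [0.59606616 0.68942949] mid 0.6427478222837755 green 32 [0.61025273 0.66753344] bubble 61 0.6474751505587076
y brass span [0.18204422 0.26840087] mid 0.22522254947241976 green 49 [0.19352582 0.25468631] bubble 18 0.2026920697383257
```

View pics/b2.png

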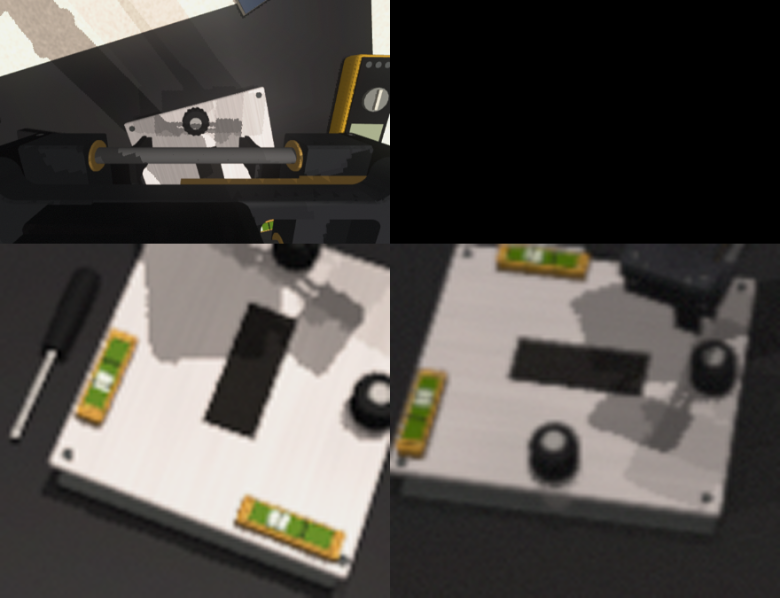

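>>> {"method": "step_arm", "body": {
  "deltas": [
    [1,0.05,0.0015,0,0],
    [1,0.1,0.0015,0,0],
    [1,0.12,0.0015,0,0],
    [1,0.12,0.0015,0,0],
    [-0.5,0.12,0.0015,0,0],
    [-0.5,0.12,0.0015,0,0],
    [-0.5,0.12,0.0015,0,0],
    [-0.5,0.12,0.0015,0,0]
  ],
  "newtons": 25
}}

```text
time_s: 5.35
tool_pos: [0.4676, 0.1549, 0.077]
tool_rot: [-91.4, 89.9, -16.8]
force: [-0.1, -0.7, -0.9]
grip_width: 0.0548
```

>>> {"method": "step_arm", "body": {
  "deltas": [
    [-0.5,0,0,0,0],
    [-0.5,0,0,0,0],
    [-0.5,0,0,0,0],
    [-0.5,0,0,0,0]
  ]
}}

```text
time_s: 5.85
tool_pos: [0.4674, 0.155, 0.0766]
tool_rot: [-26.1, 90.0, 48.5]
force: [-0.2, -0.4, 1.0]
grip_width: 0.0396
```

>>> {"method": "step_arm", "body": {
  "deltas": [
    [-0.5,0,0,0,10],
    [-0.5,0,0,0,20],
    [-0.5,0,0,0,30],
    [-0.5,0,0,0,40],
    [-0.5,0,0,0,50],
    [-0.5,0,0,0,60],
    [-0.5,0,0,0,68],
    [-0.5,0,0,0,75],
    [-0.5,0,0,0,75],
    [-0.5,0,0,0,75],
    [-0.5,0,0,0,75],
    [-0.5,0,0,0,75]
  ]
}}

```text
time_s: 7.35
tool_pos: [0.4674, 0.155, 0.0765]
tool_rot: [1.4, 90.0, 1.0]
force: [0.1, -0.2, 2.5]
grip_width: 0.0395
```

```bash
cat >> h.py <<'E'
def bub2(p,w,C=(.586,.153)):
    for n,dx,dy,ax in [("x",.055,-.108,0),("y",.122,.072,1)]:
        o=[w[...,0]-C[0]-dx,w[...,1]-C[1]-dy]
        k=(abs(o[ax])<.05)&(abs(o[1-ax])<.02)&(w[...,2]>.058)&(w[...,2]<.08)
        e=np.percentile(o[ax][k],[1,99]).mean(); f=np.percentile(o[1-ax][k],[2,98]).mean()
        P=p.astype(int);s=k&(abs(o[1-ax]-f)<.007)&(abs(o[ax]-e)<.03)
        wt=np.clip(P[...,2]-80,0,None)*s
        g=s&(P[...,1]>P[...,2]+60)
        print(n,"block mid",np.round(e*1e3,1),"green mid",np.round(np.percentile(o[ax][g],[1,99]).mean()*1e3,1),"bubble rel",np.round(((o[ax]-e)[s]*wt[s]).sum()/wt.sum()*1e3,1),s.sum(),(wt>30).sum())
E
python3 - <<'E'
from h import *
t,T,o=tool();print(t,np.round(T[:,2],3),o["qpos"][6],o["time_s"],o["wrist_torque"])
s=[]
for c in ["scene","side"]:
    P,D=read_camera(c);W=cloud(camera_model(c),D);print(c);bub2(P,W);s.append(P);print(np.degrees(plate(W,P,c)[1][:2]))
a=cv2.resize(s[0][210:310,290:400],(440,400),interpolation=2);b=cv2.resize(s[1][220:320,240:350],(440,400),interpolation=2)
save("c.png",cv2.resize(np.hstack([a,b]),(792,360)))
E
```

```text
[0.46737064 0.15496383 0.07654586] [ 1.    -0.007  0.   ] -28.818605708723116 7.35 [ 0.05359733 -0.0724869   0.04050159]
scene
x block mid 0.2 green mid 1.0 bubble rel -2.8 90 21
y block mid -0.4 green mid -0.6 bubble rel -11.5 99 27
[-0.10558871 -1.29722286]
side
x block mid -2.4 green mid -1.0 bubble rel -0.1 66 10
y block mid 1.6 green mid 1.0 bubble rel -11.0 82 15
[-0.15580035 -1.30532958]
```

View pics/c.png

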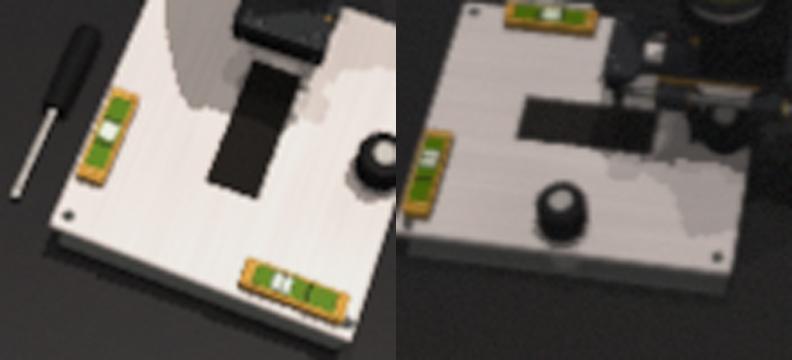

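>>> {"method": "step_arm", "body": {
  "deltas": [
    [-0.5,0,0,0,-9],
    [-0.5,0,0,0,-9],
    [-0.5,0,0,0,-9],
    [0.4,0,0,0,-9],
    [0.4,0,0,0,-9],
    [0.4,0,0,0,-9],
    [0.4,-0.05,0,0,-9],
    [0.4,-0.06,0,0,-9],
    [0.4,-0.06,0,0,-9]
  ]
}}

```text
time_s: 8.57
tool_pos: [0.4678, 0.1548, 0.1371]
tool_rot: [-20.1, 89.9, -11.5]
force: [0.5, 0.3, 0.0]
grip_width: 0.0609
```

```bash
python3 - <<'E'
from h import *
t,T,o=tool();print(t,np.round(T[:,2],3),np.round(T[:,1],3),o["qpos"],o["time_s"])
for c in ["scene","side"]:
    P,D=read_camera(c);W=cloud(camera_model(c),D);print(c);bub2(P,W);print(np.degrees(plate(W,P,c)[1][:2]))
E
```

```text
[0.46780911 0.15484448 0.13705008] [0.989 0.149 0.002] [-0.149  0.989 -0.001] [ 18.28516037   6.68142733 -41.61312779 111.28288224   5.00576514
  63.71798131 -16.78903899] 8.575
scene
x block mid 0.7 green mid 0.3 bubble rel -2.1 91 21
y block mid -0.4 green mid -0.6 bubble rel -11.5 103 26
[ 0.03145669 -1.3398051 ]
side
x block mid -2.6 green mid -2.5 bubble rel 2.1 64 8
y block mid 0.7 green mid 0.6 bubble rel -10.7 79 15
[ 0.02047009 -1.29016153]
```

>>> {"method": "step_arm", "body": {
  "deltas": [
    [0.5,0,0.028,0.044,0],
    [0.5,0,0.056,0.088,0],
    [0.5,0,0.085,0.132,0],
    [0.5,0,0.085,0.132,0],
    [0.5,0.04,0.085,0.132,0],
    [0.5,0.06,0.085,0.132,0],
    [-0.5,0.06,0.085,0.132,0],
    [-0.5,0.06,0.085,0.132,0],
    [-0.5,0.06,0.085,0.132,0],
    [-0.5,0.06,0.085,0.132,0],
    [-0.5,0.06,0.085,0.132,0],
    [-0.5,0.06,0.085,0.132,0]
  ]
}}

```text
time_s: 10.18
tool_pos: [0.5862, 0.259, 0.078]
tool_rot: [4.4, 89.9, 13.0]
force: [-0.0, -0.8, 6.2]
grip_width: 0.0393
```

>>> {"method": "step_arm", "body": {
  "deltas": [
    [-0.5,0,0,0,10],
    [-0.5,0,0,0,20],
    [-0.5,0,0,0,30],
    [-0.5,0,0,0,40],
    [-0.5,0,0,0,50],
    [-0.5,0,0,0,60],
    [-0.5,0,0,0,68],
    [-0.5,0,0,0,75],
    [-0.5,0,0,0,75],
    [-0.5,0,0,0,75],
    [-0.5,0,0,0,75],
    [-0.5,0,0,0,75]
  ]
}}

```text
time_s: 11.68
tool_pos: [0.5862, 0.259, 0.0779]
tool_rot: [81.6, 89.9, 15.1]
force: [0.4, -0.2, 5.5]
grip_width: 0.0392
```

```bash
python3 - <<'E'
from h import *
t,T,o=tool();print(t,np.round(T[:,2],3),np.round(T[:,1],3),o["qpos"],o["time_s"])
for c in ["scene","side"]:
    P,D=read_camera(c);W=cloud(camera_model(c),D);print(c);bub2(P,W);print(np.degrees(plate(W,P,c)[1][:2]))
E
```

```text
[0.58621756 0.25897731 0.07794556] [ 0.4   -0.917  0.   ] [0.917 0.4   0.003] [  -6.15184739   26.42260461  -25.46076735   94.13885606   12.53841713
   62.12853939 -101.59332391] 11.675
scene
x block mid 0.7 green mid 0.8 bubble rel -2.3 90 22
y block mid -0.7 green mid -1.0 bubble rel -1.3 109 27
[ 0.05738114 -0.04148528]
sideTraceback (most recent call last):
  File "<stdin>", line 4, in <module>
  File "h.py", line 39, in bub2
    print(n,"block mid",np.round(e*1e3,1),"green mid",np.round(np.percentile(o[ax][g],[1,99]).mean()*1e3,1),"bubble rel",np.round(((o[ax]-e)[s]*wt[s]).sum()/wt.sum()*1e3,1),s.sum(),(wt>30).sum())
                                                               ~~~~~~~~~~~~~^^^^^^^^^^^^^^^^^
    return _quantile_unchecked(
        a, q, axis, out, overwrite_input, method, keepdims, weights)
    return _ureduce(a,
                    func=_quantile_ureduce_func,
    ...<5 lines>...
                    overwrite_input=overwrite_input,
                    method=method)
    r = func(a, **kwargs)
    result = _quantile(arr,
                       quantiles=q,
    ...<2 lines>...
                       out=out,
                       weights=wgt)
    slices_having_nans = np.isnan(arr[-1, ...])
                                  ~~~^^^^^^^^^
IndexError: index -1 is out of bounds for axis 0 with size 0
```

>>> {"method": "step_arm", "body": {
  "deltas": [
    [1,0,0,0,0],
    [1,0,0,0,0],
    [1,0,0,0,0],
    [1,-0.06,0,0,0],
    [1,-0.12,-0.01,0.02,5],
    [1,-0.15,-0.035,0.07,12],
    [1,-0.16,-0.063,0.122,18],
    [1,-0.16,-0.09,0.174,23.5],
    [1,-0.16,-0.117,0.227,23.5],
    [1,-0.16,-0.145,0.28,23.5],
    [1,-0.16,-0.172,0.333,23.5],
    [1,-0.16,-0.184,0.356,23.5]
  ]
}}

```text
time_s: 13.28
tool_pos: [0.5577, -0.1461, 0.2362]
tool_rot: [-30.7, 89.9, -121.0]
force: [-0.3, 0.7, 0.9]
grip_width: 0.087
```

```bash
python3 - <<'E'
from h import *
t,T,o=tool();print(t,np.round(T[:,2],3),np.round(T[:,1],3),o["qpos"],o["time_s"])
ims=[]
for c in ["scene","side","wrist"]:
    m=camera_model(c);p,d=read_camera(c);w=cloud(m,d);ims.append(p);print(c)
    if c!="wrist":
        print(np.degrees(plate(w,p,c)[1][:2]));bub2(p,w)
    P=p.astype(int);k=(P[...,0]>P[...,2]+60)&(P[...,0]>100)&(abs(w[...,0]-.56)<.1)&(abs(w[...,1]+.13)<.06)&(w[...,2]>.03)&(w[...,2]<.17)
    print(k.sum())
    q=w[k]
    if len(q)>50:
        q=q[np.random.default_rng(0).permutation(len(q))[:3000]]
        # top plane (face) robust
        best=None;g=np.random.default_rng(1)
        for _ in range(400):
            a=q[g.choice(len(q),3,False)];n=np.cross(a[1]-a[0],a[2]-a[0]);L=np.linalg.norm(n)
            if L<1e-6: continue
            n/=L;n*=np.sign(n[2]); 
            if abs(n[2])<.7: continue
            i=abs((q-a[0])@n)<.003
            if best is None or i.sum()>best.sum(): best=i
        f=q[best];mu=f.mean(0);n=np.linalg.svd(f-mu)[2][2];n*=np.sign(n[2]);
        y=np.cross(n,[1,0,0]);y/=np.linalg.norm(y);x=np.cross(y,n)
        uv=np.c_[(f-mu)@x,(f-mu)@y]
        r=cv2.minAreaRect((uv*1000).astype(np.float32));print("face",best.sum(),"n",n,"tilt",np.degrees(np.arccos(n[2])))
        ctr=mu+x*r[0][0]/1e3+y*r[0][1]/1e3;a=np.radians(r[2]);e=np.array([np.cos(a)*x+np.sin(a)*y,-np.sin(a)*x+np.cos(a)*y])
        print("rect",r,"ctr",ctr,"axes",e,"case centre",ctr-n*.017)
save("d.png",ims[2])
E
```

```text
[ 0.55771903 -0.14611245  0.23619962] [-0.004 -1.     0.002] [ 1.    -0.004 -0.001] [ 21.29784281  10.06743088 -10.52133061  94.07594193   1.98937917
  76.06767014 -79.79766533] 13.275
scene
[ 0.0200955  -0.04944842]
x block mid 0.2 green mid 0.7 bubble rel -1.6 89 23
y block mid -0.9 green mid -1.1 bubble rel -1.0 107 27
176
face 132 n [-0.49578984  0.00631144  0.8684196 ] tilt 29.724497327371775
rect ((-14.47479248046875, -7.021739959716797), (50.898529052734375, 126.08633422851562), 89.09235382080078) ctr [ 0.55771493 -0.1431431   0.09523682] axes [[ 1.37567825e-02  9.99905199e-01  5.86849868e-04]
 [-8.68333566e-01  1.22376137e-02 -4.95829667e-01]] case centre [ 0.56614336 -0.1432504   0.08047369]
side
[-0.0032113   0.00876271]
x block mid -2.7 green mid -2.1 bubble rel 1.6 67 10
y block mid 0.4 green mid 0.4 bubble rel -0.8 72 15
83
face 62 n [-0.51445597 -0.05937865  0.85545849] tilt 31.189576146565777
rect ((13.695491790771484, -0.9724159240722656), (46.79539108276367, 124.01129913330078), 79.31822967529297) ctr [ 0.55777974 -0.12863554  0.09607897] axes [[ 0.15894414  0.97371016  0.16317257]
 [-0.84265759  0.21991522 -0.49149312]] case centre [ 0.5665255  -0.12762611  0.08153617]
wrist
2773
face 2497 n [-0.49401946  0.01271382  0.86935788] tilt 29.615892984351625
rect ((-18.543888092041016, 0.4028968811035156), (51.02254104614258, 124.81446838378906), 88.17100524902344) ctr [ 0.55440826 -0.14349372  0.09568589] axes [[ 0.02774988  0.99961424  0.00115035]
 [-0.86900789  0.02469287 -0.49418169]] case centre [ 0.56280659 -0.14370986  0.0809068 ]
```

View pics/d.png

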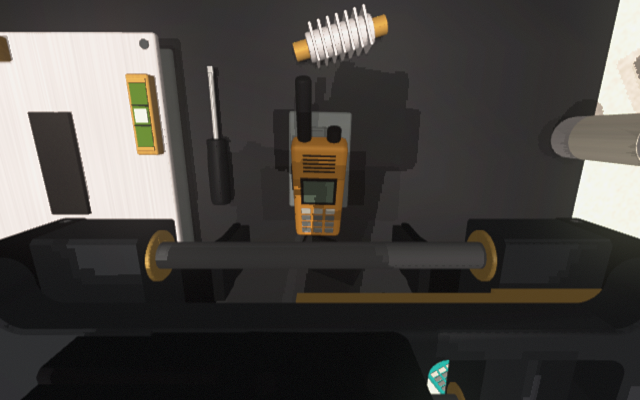

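>>> {"method": "step_arm", "body": {
  "deltas": [
    [1,0.05,0.006,-0.0026,1],
    [1,0.1,0.006,-0.0026,1],
    [1,0.14,0.006,-0.0026,1],
    [1,0.15,0.006,-0.0026,1],
    [1,0.15,0.006,-0.0026,1],
    [-0.3,0.15,0.006,-0.0026,1],
    [-0.3,0.15,0.006,-0.0026,1],
    [-0.3,0.15,0.006,-0.0026,1],
    [-0.3,0.15,0.006,-0.0026,1],
    [-0.3,0.15,0.006,-0.0026,1],
    [-0.3,0.15,0.006,-0.0026,1],
    [-0.3,0.15,0.006,-0.0026,1]
  ],
  "newtons": 15
}}

```text
time_s: 14.92
tool_pos: [0.5658, -0.14, 0.0874]
tool_rot: [47.1, 89.8, -43.8]
force: [1.3, -4.1, 4.6]
grip_width: 0.0518
```

>>> {"method": "step_arm", "body": {
  "deltas": [
    [-0.3,0,0,0,0],
    [-0.3,-0.01,0,0,0],
    [-0.3,-0.03,0,0,0],
    [-0.3,-0.06,0,0,0],
    [-0.3,-0.09,0,0,0],
    [-0.3,-0.12,0,0,0],
    [-0.3,-0.12,0,0,0],
    [-0.3,-0.12,0,0,0]
  ]
}}

```text
time_s: 15.92
tool_pos: [0.5637, -0.1375, 0.2045]
tool_rot: [-111.1, 89.8, 158.0]
force: [-0.6, 0.1, -3.0]
grip_width: 0.0518
```

```bash
cat >> h.py <<'E'
def face(p,w,c,r=.08):
    P=p.astype(int);k=(P[...,0]>P[...,2]+60)&(P[...,0]>100)&(abs(w[...,0]-c[0])<r+.02)&(abs(w[...,1]-c[1])<.06)&(w[...,2]>c[2]-.06)&(w[...,2]<c[2]+.08)
    q=w[k]
    if len(q)<50: print("few",len(q));return
    best=None;g=np.random.default_rng(1)
    for _ in range(400):
        a=q[g.choice(len(q),3,False)];n=np.cross(a[1]-a[0],a[2]-a[0]);L=np.linalg.norm(n)
        if L<1e-6 or abs(n[2]/L)<.6: continue
        n/=L;i=abs((q-a[0])@n)<.003
        if best is None or i.sum()>best.sum(): best=i
    f=q[best];mu=f.mean(0);n=np.linalg.svd(f-mu,full_matrices=False)[2][2];n*=np.sign(n[2])
    y=np.cross(n,[1,0,0]);y/=np.linalg.norm(y);x=np.cross(y,n)
    b=cv2.minAreaRect((np.c_[(f-mu)@x,(f-mu)@y]*1000).astype(np.float32))
    ctr=mu+x*b[0][0]/1e3+y*b[0][1]/1e3;a=np.radians(b[2]);e=np.array([np.cos(a)*x+np.sin(a)*y,-np.sin(a)*x+np.cos(a)*y])
    X=e[np.argmax(abs(e[:,0]))];X=X*np.sign(X[0])
    print("face",best.sum(),"pitch",np.round(np.degrees(np.arcsin(X[2])),1),"yaw",np.round(np.degrees(np.arctan2(X[1],X[0])),1),"roll",np.round(np.degrees(n[1]),1),"size",np.round(b[1],0),"centre",np.round(ctr-n*.017,4))
E
python3 - <<'E'
from h import *
t,T,o=tool();print(t,np.round(T[:,2],3),np.round(T[:,1],3),o["time_s"],o["grip_width"],o["force"])
for c in ["scene","side","wrist"]:
    m=camera_model(c);p,d=read_camera(c);w=cloud(m,d);print(c);face(p,w,t)
    if c=="wrist":
        save("e.png",p)
        k=(w[...,2]>.045)&(w[...,2]<.066)&(p.max(-1)<70)&(abs(w[...,0]-.586)<.075)&(abs(w[...,1]-.154)<.04)
        print("pad px",k.sum(),np.nanpercentile(w[k],[1,50,99],axis=0) if k.sum() else "")
    if c=="scene":
        k=(w[...,2]>.053)&(w[...,2]<.062)&(p.max(-1)<80)&(abs(w[...,0]-.586)<.075)&(abs(w[...,1]-.154)<.035)
        print("pad px",k.sum(),cv2.minAreaRect((w[k][:,:2]*1000).astype(np.float32)))
E
```

```text
[ 0.5637021  -0.13754749  0.20449117] [-0.015 -1.    -0.001] [ 1.    -0.015 -0.004] 15.925 0.051829885688156135 [-0.62495038  0.07895084 -3.03345588]
scene
face 73 pitch -41.4 yaw -6.1 roll -3.0 size [50. 18.] centre [ 0.5992 -0.1376  0.2243]
pad px 415 ((587.5739135742188, 151.684326171875), (40.30423355102539, 117.2975082397461), 89.09647369384766)
side
few 34
wrist
face 5513 pitch 28.3 yaw 0.0 roll 0.9 size [51. 83.] centre [ 0.5793 -0.1385  0.2084]
pad px 4520 [[0.53609821 0.13094912 0.05218568]
 [0.59275665 0.15128023 0.05655493]
 [0.64142821 0.17391458 0.05824633]]
```

>>> {"method": "step_arm", "body": {
  "deltas": [
    [-0.3,0,0.0,-0.02,-0.5],
    [-0.3,0,0.001,-0.055,-0.5],
    [-0.3,0,0.001,-0.1,-0.5],
    [-0.3,0,0.002,-0.145,-0.5],
    [-0.3,0,0.003,-0.19,-0.5],
    [-0.3,0,0.003,-0.235,-0.5],
    [-0.3,0,0.0036,-0.27,-0.5],
    [-0.3,0,0.0036,-0.291,-0.5],
    [-0.3,0.03,0.0036,-0.291,-0.5],
    [-0.3,0.06,0.0036,-0.291,-0.5],
    [-0.3,0.075,0.0036,-0.291,-0.5],
    [-0.3,0.075,0.0036,-0.291,-0.5]
  ]
}}

```text
time_s: 17.58
tool_pos: [0.5721, 0.1529, 0.1304]
tool_rot: [-86.3, 89.8, -176.7]
force: [0.5, 0.4, -2.1]
grip_width: 0.0519
```

```bash
python3 - <<'E'
from h import *
t,T,o=tool();print(t,np.round(T[:,2],3),np.round(T[:,1],3),o["time_s"],o["grip_width"],o["force"],o["qpos"])
ims=[]
for c in ["wrist","side"]:
    m=camera_model(c);p,d=read_camera(c);w=cloud(m,d);print(c);face(p,w,t);ims.append(p)
    if c=="wrist":
        k=(w[...,2]>.046)&(w[...,2]<.064)&(p.min(-1)>110)&(abs(w[...,1]-.154)<.2)
        print(np.nanpercentile(w[k],[.5,99.5],axis=0))
save("f.png",cv2.resize(np.hstack([ims[0][:,60:580],cv2.resize(ims[1][190:310,220:376],(520,400),interpolation=2)]),(800,308)))
E
```

```text
[0.57206757 0.15289566 0.13040996] [-0.006 -1.     0.   ] [ 1.    -0.006 -0.003] 17.575 0.051858391944503 [ 0.4766689   0.44162941 -2.0891228 ] [   0.7625146    17.4003881   -21.55145145   98.63804816    6.89017791
   65.41673713 -113.14689624]
wrist
face 5528 pitch 28.5 yaw 0.2 roll 0.6 size [51. 80.] centre [0.5889 0.1525 0.1353]
[[0.50883491 0.03134915 0.04865674]
 [0.72310986 0.27606799 0.05244274]]
side
face 64 pitch 31.3 yaw -0.8 roll 3.3 size [50. 40.] centre [0.536  0.1549 0.1066]
```

View pics/f.png

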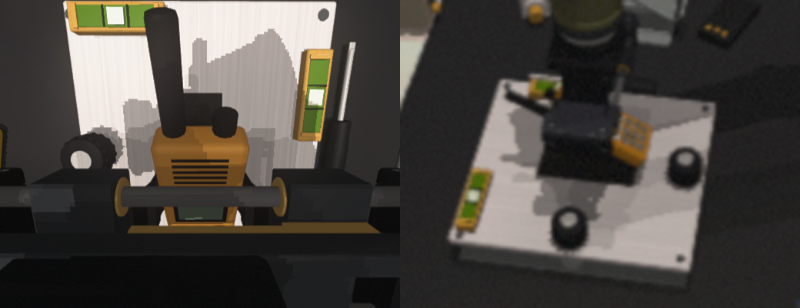

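>>> {"method": "step_arm", "body": {
  "deltas": [
    [-0.3,0.012,0,-0.001,0],
    [-0.3,0.02,0,-0.001,0],
    [-0.3,0.024,0,-0.001,0],
    [-0.3,0.026,0.002,-0.001,0],
    [-0.3,0.028,0.004,-0.001,0],
    [-0.3,0.03,0.006,-0.001,0],
    [-0.3,0.0325,0.008,-0.001,0],
    [-0.3,0.035,0.0095,-0.001,0],
    [-0.3,0.037,0.0113,-0.001,0],
    [-0.3,0.0395,0.013,-0.001,0],
    [-0.3,0.042,0.0143,-0.001,0],
    [-0.3,0.042,0.0143,-0.001,0]
  ],
  "newtons": 10
}}

```text
time_s: 19.18
tool_pos: [0.5877, 0.1532, 0.0893]
tool_rot: [104.2, 90.0, 13.8]
force: [0.1, 0.7, -2.2]
grip_width: 0.0519
```

```bash
python3 - <<'E'
from h import *
t,T,o=tool();print(t,o["time_s"],o["grip_width"],o["force"])
m=camera_model("wrist");p,d=read_camera("wrist");w=cloud(m,d);face(p,w,t)
E
```

```text
[0.5876936  0.15319154 0.08931247] 19.175 0.05191678657007262 [ 0.11182567  0.6859764  -2.22200762]
face 7445 pitch 9.0 yaw -0.7 roll 0.1 size [51. 76.] centre [0.6068 0.1531 0.0875]
```

>>> {"method": "step_arm", "body": {
  "deltas": [
    [-0.3,0.0025,0.0014,0,0],
    [-0.3,0.005,0.0024,0,0],
    [-0.3,0.0075,0.0033,0,0],
    [-0.3,0.0095,0.004,0,0],
    [-0.3,0.011,0.0043,0,0],
    [-0.3,0.012,0.0045,0,0],
    [-0.3,0.012,0.0045,0,0]
  ]
}}

```text
time_s: 20.1
tool_pos: [0.5922, 0.1532, 0.0786]
tool_rot: [66.6, 90.0, -23.8]
force: [-3.8, -0.8, 4.9]
grip_width: 0.0517
```

```bash
python3 - <<'E'
from h import *
t,T,o=tool();print(t,o["time_s"],o["grip_width"],o["force"])
m=camera_model("wrist");p,d=read_camera("wrist");w=cloud(m,d);face(p,w,t)
E
```

```text
[0.59221594 0.15319897 0.07858282] 20.1 0.05168925755483464 [-3.82716118 -0.77645424  4.88622827]
face 7589 pitch -0.5 yaw -0.5 roll -0.1 size [51. 75.] centre [0.6111 0.153  0.0732]
```

>>> {"method": "step_arm", "body": {
  "deltas": [
    [-0.3,0,0,0,0],
    [0.6,0,0,0,0],
    [0.6,0,0,0,0],
    [0.6,0,0,0,0],
    [0.6,0,0,0,0],
    [0.6,-0.02,0,0,0],
    [0.6,-0.06,0,0,0],
    [0.6,-0.1,0,0,0],
    [0.6,-0.14,0,0,0],
    [0.6,-0.16,-0.05,0,0],
    [0.6,-0.16,-0.1,0,0],
    [0.6,-0.16,-0.1,0,0]
  ]
}}

```text
time_s: 21.65
tool_pos: [0.4892, 0.1547, 0.2393]
tool_rot: [53.5, 89.9, -36.8]
force: [-0.2, -0.1, 0.1]
grip_width: 0.0691
```

```bash
python3 - <<'E'
from h import *
t,T,o=tool();print(t,o["time_s"],o["force"])
ims=[]
for c in ["scene","side","wrist"]:
    m=camera_model(c);p,d=read_camera(c);w=cloud(m,d);print(c);face(p,w,(.586,.153,.075));ims.append(p)
    if c!="wrist": print(np.degrees(plate(w,p,c)[1][:2]))
    try: bub2(p,w)
    except Exception as e: print(e)
a=cv2.resize(ims[0][205:315,290:410],(436,400),interpolation=2)
save("g.png",cv2.resize(np.hstack([ims[2],a]),(800,297)))
E
```

```text
[0.48920218 0.15473227 0.23933448] 21.65 [-0.20544249 -0.11978415  0.14266777]
scene
face 361 pitch 0.2 yaw -0.2 roll -1.1 size [ 50. 123.] centre [0.5888 0.1526 0.0722]
[ 0.05134236 -0.0242565 ]
x block mid 0.2 green mid 0.9 bubble rel -1.9 89 23
y block mid -0.8 green mid -1.1 bubble rel -1.2 106 26
side
face 194 pitch -0.0 yaw -0.6 roll 3.4 size [ 52. 122.] centre [0.5879 0.1548 0.0731]
[0.00738808 0.04160084]
x block mid -2.6 green mid -2.0 bubble rel 1.6 61 11
y block mid 1.2 green mid 0.7 bubble rel -1.4 77 16
wrist
face 4163 pitch 0.1 yaw -0.4 roll -0.2 size [ 51. 123.] centre [0.5866 0.1533 0.0731]
x block mid -2.2 green mid -2.2 bubble rel -0.0 883 206
index -1 is out of bounds for axis 0 with size 0
```

View pics/g.png

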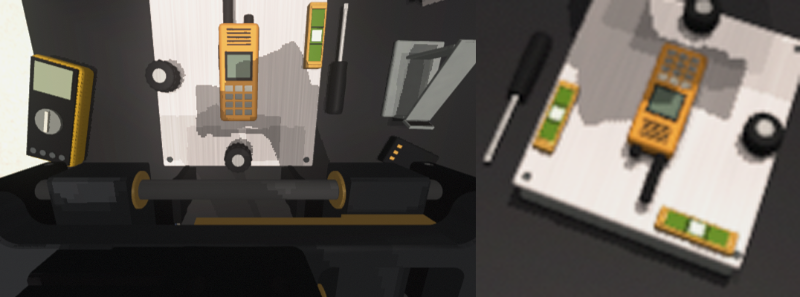

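```bash
python3 -c "
from cell import env; print(env.sign_off())"
```

```text
the job is handed in; nothing more can be done
None
```

The plate is level and the radio lies flat on its back in the middle of the pad, antenna pointing away from the robot. I handed the job in at about 22 s of the 64 s allowed.

- **Levelling:** I turned the near knob about 66° clockwise net (75° on, then 9° back) and the left knob 75° clockwise. At the last check with the radio in place, both bubbles read within 2 mm of the middle (the limit is 3.5 mm). The plate's remaining tilt measured under 0.1° in each direction.
- **Radio:** I lifted it from the rest and lowered its near end onto the pad. I then let it turn down flat in the grip before releasing it.
    - **Position:** its centre is within about 1–2 mm of the pad's middle.
    - **Yaw:** it is about 0.4° off square.
    - **Pitch and height:** it is flat to about 0.2°, at the height expected for lying on the pad.
- **Gripper:** it was clear of everything at hand-in, with no force showing.

- **Disagreements between cameras:** they differed slightly on bubble x, at -1.9 mm (scene), +1.6 mm (side) and 0.0 mm (wrist). The wrist camera could not see the level along y. The side camera's 3.4° roll reading for the radio disagrees with -0.2° (wrist) and -1.1° (scene), and I put it down to sparse points.
- **Other things on the bench:** I only checked by eye, in the last pictures, that nothing in view had moved. I did not measure it.

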